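Bumper impact check on the race-pit bench

TASK

An oil bottle has been left standing on the bed of the impact rig: stand it upright in the open parts tray, then draw the striker back by its upright bar until the sear catches and holds it by itself. Set the bumper on the rig's bed in line with the striker, wide bar towards the striker and tail up to the round plunger face, let go of it, and press the thumb pad down so that the sear trips and the striker shoots forward, driving the plunger back through the bumper. Never push the plunger or the cocked striker along with the gripper, leave the bumper lying on the bed, and do not disturb the other things on the bench.

Things in the scene. Friction and masses are not known exactly. Their poses are not given: they have to be found in the camera images.
- rig: Aluminium impact rig fixed to the bench. Origin on the bench top; +x is the firing direction, roughly away from the robot. Rig coordinates below are mm from it. Bed plate x -140 to 200, y -55 to 55, top at z 30, with an outrigger of that height to y 103. From -x to +x: rear stop (to z 64), striker carriage, open bed, plunger and its dark block (x 150 to 190, 60 wide, to z 80).
- striker (a joint): Travel (m) of the steel striker carriage: 0 forward, grows as drawn back along rig -x, end stop 0.084. The spring pulls forward, 5 N at 0, 12 N at 0.072; passing the sear adds a few N. Drawn past 0.072 (to about 0.079) the sear catches it and it stays at 0.072 when let go. Round nose (28 dia., centre z 50): face at rig x 61 when forward, -11 when caught. Carriage top z 55.
- striker_handle (a point): Middle of the top edge of the dark upright bar on the carriage: 14 thick along rig x, 60 wide across, rising from z 55 to this point at z 105. At rig x 12, y 0 with the striker forward; x -60 when caught. Pinch it from above, front and back.
- sear (a joint): Angle of the sear lever in rad: 0 at rest, grows to 0.26 as the thumb pad is pressed down. It lets go of the striker at about 0.13, and springs back when released.
- trip_pad (a point): Middle of the top of the square steel thumb pad, 34 x 34, on the sear lever beside the carriage, at rig x 36, y 80, z 74 at rest. Pressing straight down at its middle takes up to 12 N with the striker caught (it starts to give at about 6 N, so press on past first contact); the sear lets go about 7 mm down, full travel is 12 mm.
- bed_spot (a point): Point on the bed top (rig x 73, y 0, z 30) where the bumper's origin lies when its tail touches the plunger at rest. Up to 5 mm short of it still serves.
- plunger (a joint): Travel of the plunger in m, 0 at the start, growing along the rig's +x away from the striker, up to 0.035. It is held by 14 N of friction, stays where it is driven, and moves only when struck or pushed hard.
- plunger_face (a point): Middle of the plunger's round face, 34 dia., facing the striker, at rig x 115, y 0, z 50 while the plunger is at 0.
- bumper: Black plastic model-car bumper, 0.22 kg. Origin: centre of its underside; x along its length. 84 long (x -42 to 42). At its -x end a wide bar (22 long, 80 wide, to z 34); behind it the tail block (x -20 to 42, 54 wide, to z 34); upright fin on top (x -12 to 34, 18 thick in y, z 34 to 70). Starts on the bench, bar roughly towards the robot.
- bumper_fin (a point): Middle of the fin's top edge where to pinch it: bumper x 6, y 0, z 70.
- bumper_tail (a point): Middle of the bumper's tail face (bumper x 42, y 0, z 17), the end without the bar, which goes against the plunger.
- oil_bottle: White plastic oil bottle with black cap, standing on the rig's bed between striker nose and plunger. Origin: centre of its base. Body 40 dia. to height 77, cap 24 dia. to 105. 0.09 kg.
- tray: White open parts tray fixed to the bench, outside 130 (x) x 140 (y) x 30 high, wall and floor 4 mm. Origin: centre of its underside.
- wheel: Bystander: black tyre lying flat, 84 dia., 38 high. Origin: centre of its underside.
- tall_bottle: Bystander: taller white bottle, 48 dia., 140 high, standing on the bench. Origin: centre of its base.
- battery: Bystander: black battery pack 96 x 47 x 25. Origin: centre of its underside.
- screwdriver: Bystander: screwdriver with black handle, 160 long, 26 thick. Origin: mid-length, on the underside.
- spray_can: Bystander: bare metal spray can, 54 dia., 190 high. Origin: centre of its base.
- gearbox: Bystander: black gearbox 70 x 50, 58 high with a round hump, no wide bar. Origin: centre of its underside.

How it is judged:
By the outcome, as a careful person would: the job done as asked, in the order asked, and still so for the second after the job is handed in, with the robot touching nothing.
It also fails if it takes over 72 s, if anything falls off the work surface, if the arm or the gripper's body presses on something with over 40 N, if the wrist force passes 120 N, or if a joint passes its speed limit or range.

ROBOT

A 6-joint arm with a two-finger parallel gripper is mounted at the origin on the work surface. World frame = base frame: x ahead of the robot, y to its left, z up, the work surface at z = 0. Lengths are in mm, angles in rad, forces in N, time in s.
With the tool pointing down it reaches from about 275 to 725 mm from the base axis. Payload 5.6 kg.
Tool frame: the origin (TCP) lies on the centre line of the jaws, within the pads' length; the fingertips stand 14 mm ahead of it and the grasp point (between the pads) lies 5 mm behind it; z points along the fingers, y is the line along which they close (so a half turn about z gives the same grasp; the last joint's range is limited). The gripper opens to 85 mm and grips with 20 to 120 N. Pads are 22 mm wide; open, the fingers measure 114 mm over their backs; the gripper's body (76 mm by 85 mm) begins 54 mm behind the grasp point. The pads swing forward as they close: fully open they stand 13 mm farther back than shut.
Start: joints at [1.602, 0.255, 0.108, 0, -1.424, -0.285], TCP at [138.069, 532.381, 206.383] pointing down, gripper open.
Joint ranges: [-2.95, 2.95], [-1.21, 1.97], [-1.09, 1.5], [-2.87, 1.71], [-2.94, -0.07], [-3.05, 3.05]. Speed limits (rad/s): [2.57, 2.57, 3.14, 3.14, 3.14, 3.14].

INTERFACE

Orientations are given as a unit quaternion [w, x, y, z].
In Python, from workcell import bot, optics gives the robot as it stands (bot), with the cameras (optics).
- The arm moves only by the shell command python3 nudge.py [FORCE], which reads ROWS from standard input. ROWS is one flat JSON list of numbers that holds 1 to 12 rows one after another, with no inner brackets; each row has 5 numbers: dx, dy, dz in mm, then a turn about the tool's z in rad, then the opening from 0.0 (shut) to 1.0 (fully open); each row shifts and turns the commanded pose from where the row before left it, along the tool's axes as they then stand; what a row does not reach is not made up. A row lasts 1/10 s, in which the tool goes at most 50 mm and 0.15 rad, less where a joint would pass 70% of its speed; a pose out of reach is approached as far as the arm can. The fingers move at their own pace and stop on an object; FORCE is the grip in N (left out, the last holds). Time passes only in rows, so rows that do not move let the fingers close. It prints the time, the measured TCP pose, the force, the opening and the grip force at its end. Input that does not fit is refused with a message, and nothing moves.
- bot.get_state(): the state, without advancing time (a new reading comes with each control period).
- optics.read_camera(name): name is "side" or "top" or "wrist"; returns a dict with "pixels" (480x640x3 uint8, blue, green, red), "fovy" (degrees; the focal length in pixels is half the picture's height over the tangent of half this angle, whatever the lens; pixels are square), "cx", "cy" (the principal point, pixels), "camera_from_world" (4x4, takes a point from world to camera coordinates). Camera axes: x right, y up, looking along -z (the intrinsics and any distortion apply to the point x, -y, -z); pixel columns grow to the right and rows downward; lengths in mm; the calibration is good to about 2 mm. A picture is of the moment at which its call begins. There is no depth.
- bot.finish_job(): hands the job in; it is judged then, once.
The state is a dict: "time": time; "qpos": joint angles; "qvel": joint speeds; "effort": joint torques, N m; "eef_pos": TCP position; "ee_rot": TCP orientation; "ft_force": force on the tool from outside, world axes, zero at the start; "moment": the same for the moment, N m; "finger_gap": opening from 0.0 (shut) to 1.0 (fully open); "finger_force": force on a finger pad.
Only numpy, scipy, OpenCV 4.12 (cv2) and the standard library are available. Lean on these libraries where they do the work, as an engineer would, in place of code of your own. Each camera call takes 0.05 s, during which the arm holds its last target. There are 200 camera calls.

## Working session

There is one attempt and no reset: what is moved stays moved. The work goes in short steps, Python scripts to look and compute and a shell command to move; the robot and the scene stay as the last step left them, time stands still between calls to the robot, and variables do not carry over. Pictures are saved under pics/ and viewed, at most 10 in all, crops included, and the job is handed in when it is done.

```bash
ls; mkdir -p pics
python3 - <<'E'
from workcell import bot, optics
import cv2,pickle,numpy as np
d={}
for n in("top","side","wrist"):
    c=optics.read_camera(n);d[n]=c;cv2.imwrite(f"pics/{n}0.png",c["pixels"]);print(n,c["fovy"],c["cx"],c["cy"],{k:v for k,v in c.items() if k not in("pixels",)})
pickle.dump(d,open("c0.pkl","wb"))
print(bot.get_state())
E
```

```text
nudge.py
pics
workcell.py
top 55.225782590641494 325.50047662058466 237.56984049764495 {'fovy': 55.225782590641494, 'cx': 325.50047662058466, 'cy': 237.56984049764495, 'camera_from_world': array([[-1.01588030e-01, -9.94822242e-01, -2.92904992e-03,
         8.42270601e+01],
       [ 9.74227125e-01, -1.00080118e-01,  2.02152118e-01,
        -6.06020736e+02],
       [-2.01398563e-01,  1.76826755e-02,  9.79349755e-01,
        -1.03215240e+03],
       [ 0.00000000e+00,  0.00000000e+00,  0.00000000e+00,
         1.00000000e+00]])}
side 45.05213752861708 317.68136070575366 229.88948449359725 {'fovy': 45.05213752861708, 'cx': 317.68136070575366, 'cy': 229.88948449359725, 'camera_from_world': array([[ 8.94414849e-01, -4.47166220e-01, -8.02800162e-03,
        -5.39113936e+02],
       [ 3.24717779e-01,  6.36942858e-01,  6.99186785e-01,
        -2.67936527e+02],
       [-3.07539334e-01, -6.27969878e-01,  7.14893972e-01,
        -1.36639929e+03],
       [ 0.00000000e+00,  0.00000000e+00,  0.00000000e+00,
         1.00000000e+00]])}
wrist 63.11633382973725 319.3858014520543 240.63577274184317 {'fo
[... 430 characters left out ...]
+00]])}
{'time': 0.15, 'qpos': array([ 1.60158689e+00,  2.55587729e-01,  1.07311242e-01, -3.14194144e-04,
       -1.42390858e+00, -2.84592073e-01]), 'qvel': array([-0.00105112, -0.00195884,  0.00363703,  0.00358654, -0.00118167,
        0.00088045]), 'effort': array([-9.91678571e-04, -3.86941481e+01,  2.38082653e+01,  5.36652759e+00,
       -4.48366642e-03,  2.99664869e-06]), 'eef_pos': array([137.96719299, 531.99735945, 205.72572107]), 'ee_rot': array([ 7.10154531e-04,  9.91955724e-01, -1.26583313e-01, -4.44188104e-05]), 'ft_force': array([ 0.4661153 ,  0.12951951, -0.07323885]), 'moment': array([ 0.02340149, -0.01125671,  0.03358633]), 'finger_force': 0.0, 'finger_gap': 1.0029609523726213}
```

View pics/top0.png

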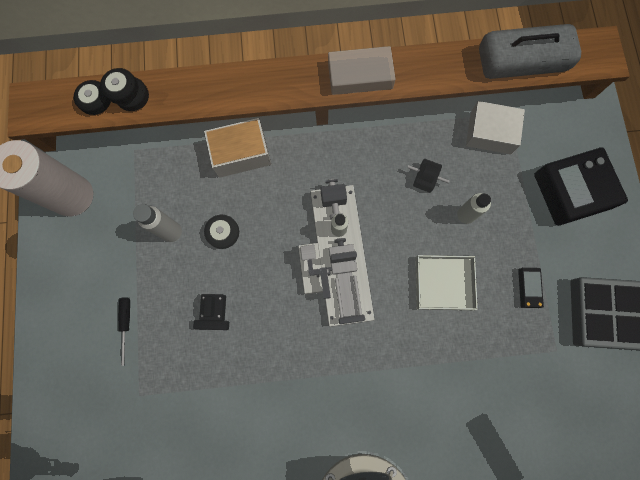

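View pics/side0.png

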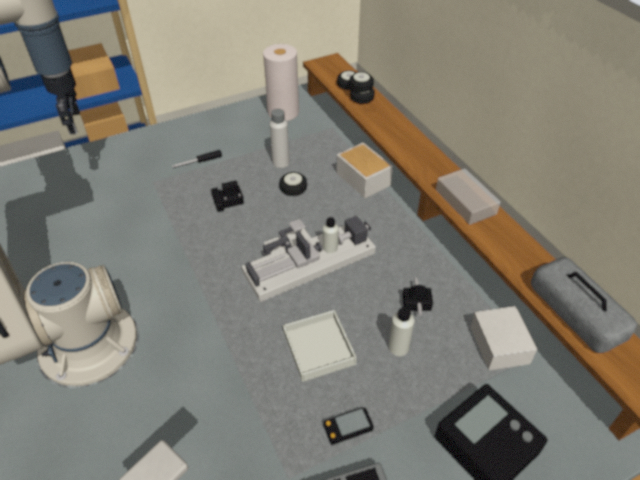

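Top view: the rig runs from about (350,322) to (332,187), with the oil bottle on its bed (cap 340,219) and the bumper at (211,311). The tray spans (417..477, 256..310). The side view shows the bottle at (330,235).

```bash
cat > h.py <<'E'
import numpy as np,cv2,pickle
from workcell import bot, optics
def grab(n,tag):
    c=optics.read_camera(n); pickle.dump(c,open(f"{tag}.pkl","wb")); cv2.imwrite(f"pics/{tag}.png",c["pixels"]); return c
def load(tag): return pickle.load(open(f"{tag}.pkl","rb"))
def ray(c,u,v):
    f=240/np.tan(np.radians(c["fovy"])/2); T=c["camera_from_world"]; R=T[:3,:3]
    d=R.T@np.array([(u-c["cx"])/f,-(v-c["cy"])/f,-1]); return -R.T@T[:3,3],d/np.linalg.norm(d)
def onz(c,u,v,z):
    o,d=ray(c,u,v); return o+d*(z-o[2])/d[2]
def tri(*cuv):
    A=np.zeros((3,3));b=np.zeros(3);L=[ray(*k) for k in cuv]
    for o,d in L: P=np.eye(3)-np.outer(d,d);A+=P;b+=P@o
    p=np.linalg.solve(A,b); return p,[float(np.linalg.norm((np.eye(3)-np.outer(d,d))@(p-o))) for o,d in L]
def proj(c,p):
    f=240/np.tan(np.radians(c["fovy"])/2); q=c["camera_from_world"]@np.r_[p,1]
    return c["cx"]+f*q[0]/-q[2],c["cy"]-f*q[1]/-q[2]
def tool(target):
    "shift from present TCP to the target in tool axes (mm)"
    from scipy.spatial.transform import Rotation as Ro
    s=bot.get_state(); R=Ro.from_quat(np.roll(s["ee_rot"],-1)).as_matrix()
    return R.T@(np.array(target)-s["eef_pos"]),R
E
python3 - <<'E'
import pickle,numpy as np
from h import *
np.set_printoptions(precision=1,suppress=True)
d=pickle.load(open("c0.pkl","rb"));t=d["top"];s=d["side"]
for n,u,v,z in [("bl",329,326,30),("br",374,319,30),("tl",311,188,30),("tr",352,184,30),("handle",344,251,105),("tray",417,257,30),("tray",475,257,30),("tray",477,310,30),("tray",418,308,30),("bump",211,311,34)]: print(n,onz(t,u,v,z))
print("cap",tri((t,340,219),(s,331,222)))
print(tool([0,0,0])[1])
wr=d["wrist"];print(wr["camera_from_world"][:3,:3].T@-wr["camera_from_world"][:3,3])
for y in(480,530,580): print(proj(wr,[138,y,190]))
E
```

```text
bl [405.   34.9  30. ]
br [410.4 -72.8  30. ]
tl [748.3  44.8  30. ]
tr [748.1 -58.8  30. ]
handle [567.3 -15.9 105. ]
tray [ 547.3 -195.1   30. ]
tray [ 532.9 -335.4   30. ]
tray [ 406.4 -318.8   30. ]
tray [ 425.3 -180.1   30. ]
bump [468.1 309.6  34. ]
cap (array([635.9, -13.4, 129. ]), [0.9779118245925636, 0.9779118245924809])
[[ 1.  -0.3 -0. ]
 [-0.3 -1.  -0. ]
 [ 0.   0.  -1. ]]
[202.1 516.  371.5]
(np.float64(423.548778649579), np.float64(249.02835609522506))
(np.float64(323.518330803935), np.float64(273.5907437412693))
(np.float64(226.69821520041899), np.float64(297.36483715588685))
```

```bash
echo '[29,15,-5,0,1,29,15,-5,0,1,29,15,-5,0,1,29,15,-5,0,1,29,15,-5,0,1,29,15,-5,0,1,29,15,-5,0,1,29,15,-5,0,1,29,15,-5,0,1,29,15,-5,0,1,0,0,0,0,1,0,0,0,0,1]' | python3 nudge.py; python3 -c "
from h import *
grab('wrist','wb')"
echo '[0,40,-5,-0.15,1,0,40,-5,-0.1,1,10,40,-5,0,1,10,40,-5,0,1,10,40,-5,0,1,10,40,-5,0,1,10,40,-5,0,1,10,20,-5,0,1,0,0,0,0,1,0,0,0,0,1]' | python3 nudge.py;  python3 -c "
from h import *
grab('wrist','wr');a=load('wb')['pixels'];b=load('wr')['pixels']
cv2.imwrite('pics/wb2.png',cv2.convertScaleAbs(a,alpha=1.6,beta=20))"
```

```text
time: 1.35
eef_pos: [381.3, 314.0, 256.0]
ee_rot: [0.0, 0.992, -0.127, -0.0]
ft_force: [-0.5, -0.2, -0.1]
finger_gap: 0.999
finger_force: 0.0
time: 2.4
eef_pos: [425.9, 16.2, 296.0]
ee_rot: [-0.0, 1.0, -0.002, -0.0]
ft_force: [0.3, -0.5, -0.1]
finger_gap: 1.001
finger_force: 0.0
```

View pics/wb2.png

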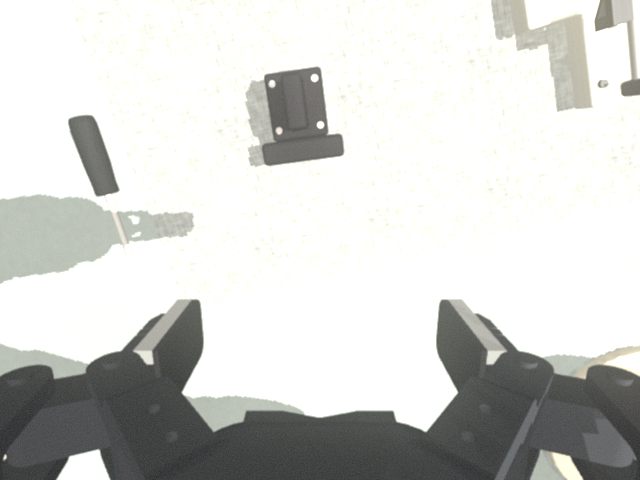

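View pics/wr.png

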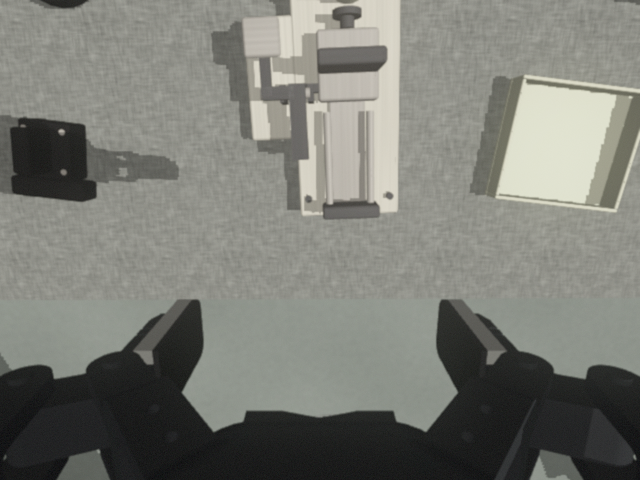

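wb: the bumper bar is at (264..343, 137..163), the fin top at about (287..303, 74..129), and the tail edge at (265,74)-(320,68). wr: the rear bed corners are at (303,214) and (397,211), the handle top is at (318..386, 47..70), the pad is at (245..279, 17..57), and the tray corners are at (524,76), (496,197) and (616,211). I'll move forward for a second view.

```bash
echo '[40,0,0,0,1,40,0,0,0,1,40,0,0,0,1,20,0,0,0,1,0,0,0,0,1,0,0,0,0,1]' | python3 nudge.py
python3 - <<'E'
from h import *
np.set_printoptions(precision=1,suppress=True)
grab('wrist','wr2');w=load('wr');b=load('wb')
for n,c,u,v,z in [("rigL",w,303,214,30),("rigR",w,397,211,30),("rightedge",w,400,30,30),("handL",w,318,47,105),("handR",w,386,47,105),("pad",w,244,17,74),("pad",w,279,17,74),("pad",w,280,57,74),
 ("tray",w,524,76,30),("tray",w,496,197,30),("tray",w,616,211,30),
 ("tailL",b,265,74,34),("tailR",b,320,68,34),("barBL",b,264,164,34),("barBR",b,343,155,34),("finT",b,294,74,70),("finB",b,297,129,70)]: print(n,onz(c,u,v,z))
E
```

```text
time: 3.05
eef_pos: [565.9, 16.5, 295.6]
ee_rot: [0.0, 1.0, -0.001, -0.001]
ft_force: [-0.3, 0.0, 0.2]
finger_gap: 1.0
finger_force: 0.0
rigL [406.8  34.6  30. ]
rigR [409.8 -70.9  30. ]
rightedge [593.4 -65.1  30. ]
handL [563.3  16.8 105. ]
handR [563.1 -40.  105. ]
pad [594.1  82.6  74. ]
pad [594.   51.4  74. ]
pad [561.2  51.5  74. ]
tray [ 550.2 -194.8   30. ]
tray [ 425.1 -180.3   30. ]
tray [ 408.8 -316.8   30. ]
tailL [510.9 331.9  34. ]
tailR [503.  281.5  34. ]
barBL [432.9 356.3  34. ]
barBR [421.7 279.7  34. ]
finT [498.7 305.3  70. ]
finB [455.4 314.6  70. ]
```

View pics/wr2.png

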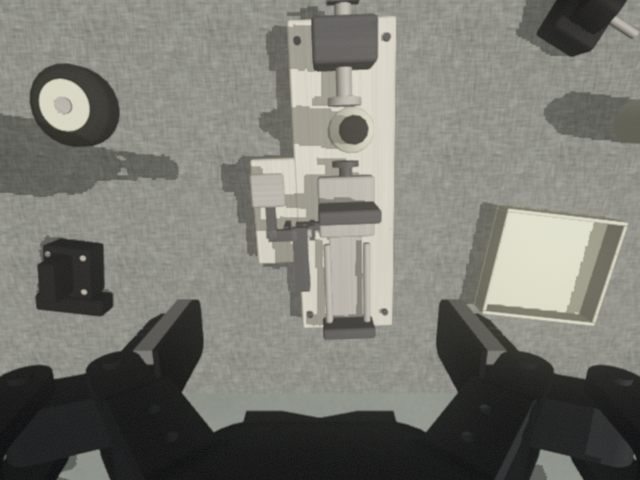

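wr2: the front bed corners are at about (288,16) and (397,17), the rear ones at (303,327) and (393,325). The bottle cap is at (354,129), the handle at (318..381, 202..223), the pad at (251..285, 174..207), and the plunger face flange at (344,100). I'll zoom in to refine this.

Run:
```python
from h import *
np.set_printoptions(precision=1,suppress=True)
w=load('wr');x=load('wr2')
im=x['pixels'][90:240,240:440];cv2.imwrite('pics/z2.png',cv2.resize(im,None,fx=4,fy=4,interpolation=cv2.INTER_CUBIC))
for n,c,u,v,z in [("FL",x,288,16,30),("FR",x,397,17,30),("RL",x,303,327,30),("RR",x,393,325,30),("cap",x,354,129,135),("handBL",x,319,223,105),("handBR",x,381,223,105),("pad",x,251,175,74),("pad",x,285,175,74),("pad",x,285,207,74)]: print(n,onz(c,u,v,z))
d=pickle.load(open("c0.pkl","rb"))
print(tri((x,354,129),(d["top"],340,219),(d["side"],331,222)))
print("RL",tri((x,303,327),(w,303,214)),"RR",tri((x,393,325),(w,397,211)))
print("tray",tri((x,509,207),(w,524,76)),tri((x,484,313),(w,496,197)),tri((x,595,324),(w,616,211)))
```

```text
FL [746.   46.9  30. ]
FR [744.9 -61.   30. ]
RL [406.8  36.5  30. ]
RR [409.2 -72.9  30. ]
cap [636.9 -11.6 135. ]
handBL [553.   16.7 105. ]
handBR [552.8 -41.2 105. ]
pad [594.5  83.4  74. ]
pad [594.4  50.   74. ]
pad [562.6  50.8  74. ]
(array([636.5, -12.7, 128. ]), [0.7234094902710493, 1.0989733360943486, 1.1722585120407154])
RL (array([406.7,  35.5,  29.9]), [0.9463666611904535, 0.9463666611904746]) RR (array([410. , -71.6,  31.5]), [0.9704668171011153, 0.970466817101102])
tray (array([ 551.9, -201.4,   17.7]), [0.5039597158129774, 0.5039597158129772]) (array([ 425.2, -180.8,   30.5]), [0.7294359859968677, 0.7294359859968546]) (array([ 408. , -320.7,   26. ]), [0.6448023577397856, 0.6448023577396491])
```

View pics/z2.png

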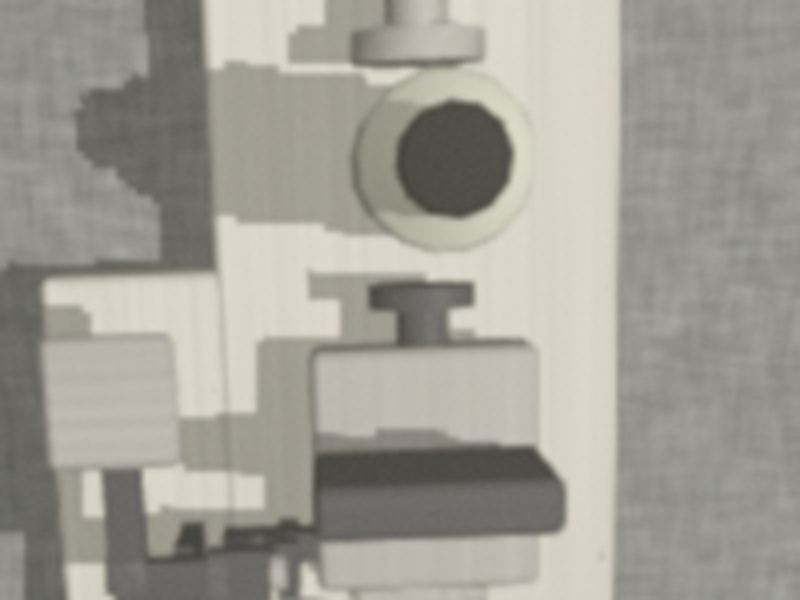

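Rig origin is about (546.5, -13.5) with yaw 0.033, and five features agree on it. The bottle is at (637, -12), the tray centre at (479, -256), and the bottle's top measures about 130-135 high, as expected. Now to grasp the bottle.

```bash
echo '[36,14,0,0,1,35,14,20,0,1,0,0,40,0,1,0,0,40,0,1,0,0,40,0,1,0,0,40,0,1,0,0,30,0,1,0,0,0,0,1,0,0,0,0,1]' | python3 nudge.py 30;echo '[0,0,0,0,0.3,0,0,0,0,0.3,0,0,0,0,0.3,0,0,0,0,0.3,0,0,0,0,0.3,0,0,0,0,0.3,0,0,0,0,0.3,0,0,0,0,0.3]' | python3 nudge.py
```

```text
time: 4.0
eef_pos: [637.2, -12.9, 88.1]
ee_rot: [0.0, 1.0, -0.001, 0.001]
ft_force: [0.9, -0.9, 1.6]
finger_gap: 0.996
finger_force: 0.0
time: 4.8
eef_pos: [637.7, -13.0, 87.3]
ee_rot: [-0.0, 1.0, -0.002, 0.001]
ft_force: [-0.2, 2.2, 5.3]
finger_gap: 0.302
finger_force: 3.1
```

```bash
echo '[0,0,0,0,0,0,0,0,0,0,0,0,0,0,0,0,0,0,0,0,0,0,0,0,0]' | python3 nudge.py 30; python3 -c "
from h import *
c=grab('wrist','g1');s=grab('side','g1s')
a=s['pixels'][150:320,220:400]; b=c['pixels'][150:480,120:520]
cv2.imwrite('pics/g1c.png',np.hstack([cv2.resize(a,(400,378)),cv2.resize(b,(400,378))]))"
```

```text
time: 5.3
eef_pos: [637.8, -12.7, 87.5]
ee_rot: [-0.0, 1.0, -0.002, 0.001]
ft_force: [-0.6, 2.3, 5.3]
finger_gap: 0.271
finger_force: 28.9
```

View pics/g1c.png

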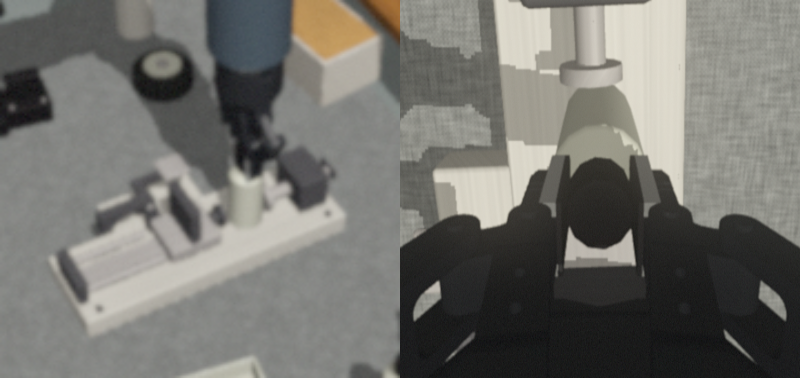

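The picture shows the pads closed on the narrow cap, with the whole body still upright below (0.27 opening = 23 mm). I'll lift gently and check where the base is.

```bash
echo '[0,0,-10,0,0,0,0,-20,0,0,0,0,-20,0,0,0,0,-20,0,0,0,0,-20,0,0,0,0,0,0,0,0,0,0,0,0]' | python3 nudge.py; python3 -c "
from h import *
c=grab('wrist','g2');s=grab('side','g2s');t=grab('top','g2t')
a=s['pixels'][120:290,240:420]; b=c['pixels'][150:480,120:520]
cv2.imwrite('pics/g2c.png',np.hstack([cv2.resize(a,(600,567)),cv2.resize(b,(200,567))]))
print(proj(s,[637,-12,123]),proj(s,[637,-12,200]),proj(c,[637,-12,123]))"
```

```text
time: 6.1
eef_pos: [636.7, -13.2, 176.1]
ee_rot: [-0.0, 1.0, -0.002, -0.0]
ft_force: [0.5, 1.8, -1.8]
finger_gap: 0.269
finger_force: 28.4
(np.float64(331.4915799087769), np.float64(223.07829681104968)) (np.float64(331.77668138099517), np.float64(200.7457416233623)) (np.float64(317.41928024349676), np.float64(252.1122704381408))
```

View pics/g2c.png

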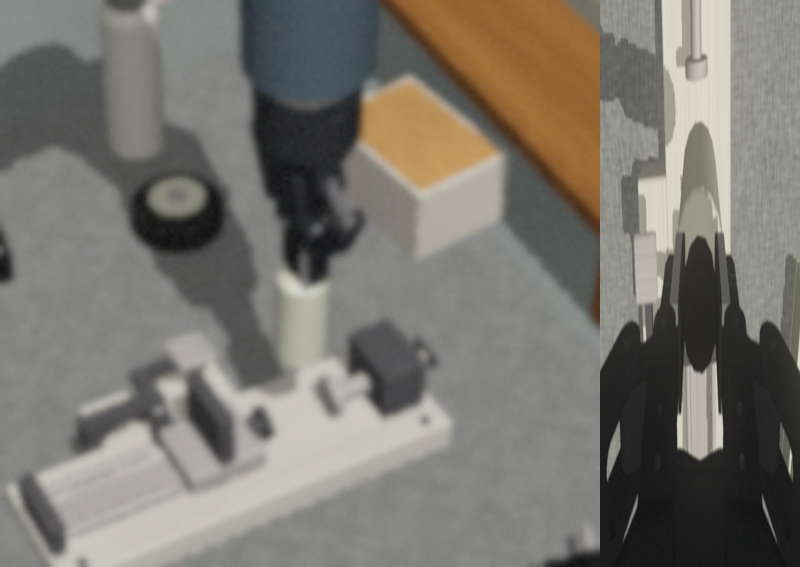

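Lifted 88.5 mm and hanging straight: shoulder at crop (303,278), base at (303,360), so the base is about 118 high. The fingertips sit about 20 mm above the TCP reading here, so I'll guard later descents. Next I carry it to the tray centre.

```bash
echo '[-10,20,-10,0,0,-18,28,0,0,0,-18,28,0,0,0,-18,28,0,0,0,-18,28,0,0,0,-18,28,0,0,0,-18,28,0,0,0,-18,28,0,0,0,-18,23,0,0,0,-4,4,0,0,0,0,0,0,0,0,0,0,0,0,0]' | python3 nudge.py;echo '[0,0,30,0,0,0,0,30,0,0,0,0,30,0,0,0,0,20,0,0,0,0,8,0,0,0,0,2,0,0,0,0,0,0,0,0,0,0,0,0,0,0,0,0,0]' | python3 nudge.py
```

```text
time: 7.45
eef_pos: [478.1, -255.3, 186.3]
ee_rot: [-0.0, 1.0, -0.002, -0.0]
ft_force: [0.4, -0.4, -1.1]
finger_gap: 0.269
finger_force: 28.2
time: 8.35
eef_pos: [478.8, -255.7, 67.5]
ee_rot: [0.0, 1.0, -0.002, 0.001]
ft_force: [0.1, -0.2, -1.0]
finger_gap: 0.269
finger_force: 28.2
```

```bash
echo '[0,0,3,0,0,0,0,0,0,0,0,0,0,0,0]' | python3 nudge.py; echo '[0,0,2,0,0,0,0,0,0,0,0,0,0,0,0]' | python3 nudge.py|grep -E "eef|ft"
```

```text
time: 8.65
eef_pos: [478.0, -255.6, 63.4]
ee_rot: [0.0, 1.0, -0.002, -0.0]
ft_force: [-0.1, -0.6, -0.6]
finger_gap: 0.268
finger_force: 28.2
eef_pos: [478.2, -255.7, 61.6]
ft_force: [0.0, 0.2, 0.9]
```

```bash
echo '[0,0,0,0,0.5,0,0,0,0,0.5,0,0,0,0,1,0,0,0,0,1,0,0,-10,0,1,0,0,-30,0,1,0,0,-40,0,1,0,0,-40,0,1,0,0,-20,0,1]' | python3 nudge.py|grep -E "eef|ft|gap";echo '[0,-10,0,0.15,1,0,0,0,0.15,1,0,0,0,0.15,1,0,0,0,0.15,1,0,0,0,0.15,1,0,0,0,0.15,1,0,0,0,0.15,1,0,0,0,0.15,1,0,0,0,0.15,1,0,0,0,0.15,1,0,0,0,0.034,1,0,0,0,0,1]' | python3 nudge.py
python3 - <<'E'
from h import *
np.set_printoptions(precision=2,suppress=True)
print(bot.get_state()["ee_rot"]);print(tool([558.5,-13,200])[0])
s=grab('side','s3');t=grab('top','t3')
a=s['pixels'][270:400,260:420];b=t['pixels'][235:335,380:503]
cv2.imwrite('pics/p3.png',np.hstack([cv2.resize(a,(400,325)),cv2.resize(b,(400,325))]))
E
```

```text
eef_pos: [479.3, -256.5, 206.4]
ft_force: [0.4, 0.6, 0.5]
finger_gap: 1.003
time: 11.05
eef_pos: [478.1, -245.6, 202.2]
ee_rot: [-0.0, 0.719, -0.695, 0.0]
ft_force: [-0.0, -0.2, 0.4]
finger_gap: 1.002
finger_force: 0.0
[-0.    0.72 -0.7   0.  ]
[-229.86  -87.97    2.16]
```

View pics/p3.png

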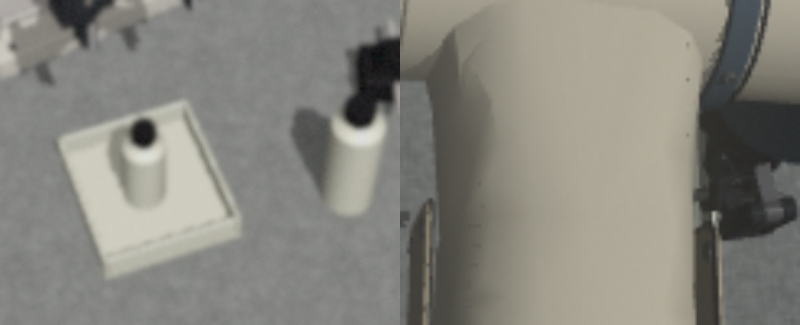

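The bottle stands upright in the tray (crop 145,165). Now to the handle.

```bash
echo '[-33,-12,0,0,0.7,-33,-13,0,0,0.7,-33,-13,0,0,0.7,-33,-13,0,0,0.7,-33,-13,0,0,0.7,-33,-12,0,0,0.7,-32,-12,0,0,0.7,0,0,30,0,0.7,0,0,40,0,0.7,0,0,30,0,0.7,0,0,0,0,0.7,0,0,0,0,0.7]' | python3 nudge.py
python3 - <<'E'
from h import *
np.set_printoptions(precision=2,suppress=True)
print(tool([558.5,-13,85])[0])
E
echo '[0,0,20,0,0.7,0,0,0,0,0.7,0,0,0,0,0.7]' | python3 nudge.py|grep -E "eef|ft"
```

```text
time: 12.35
eef_pos: [558.9, -13.1, 102.4]
ee_rot: [0.0, 0.719, -0.695, 0.0]
ft_force: [-0.2, 0.3, 0.9]
finger_gap: 0.703
finger_force: 0.0
[-0.11  0.43 17.41]
eef_pos: [559.5, -12.9, 83.3]
ft_force: [-0.4, 0.2, 0.1]
```

```bash
for i in 1; do echo '[0,0,8,0,0.7,0,0,0,0,0.7]' | python3 nudge.py|grep -E "eef|ft"; done; echo '[0,0,8,0,0.7,0,0,0,0,0.7,0,0,0,0,0.7]' | python3 nudge.py|grep -E "eef|ft"; python3 -c "
from h import *
grab('wrist','w4')
c=load('w4');g=c['pixels'];cv2.imwrite('pics/w4b.png',cv2.convertScaleAbs(g,alpha=1.5,beta=10))
for z in (53,67,87,105): print(z,proj(c,[558.5+30,-13,z]),proj(c,[558.5-30,-13,z]))"
```

```text
eef_pos: [558.3, -12.7, 73.3]
ft_force: [-0.2, -0.4, 0.6]
eef_pos: [558.3, -12.9, 65.1]
ft_force: [-0.2, -0.0, 0.1]
53 (np.float64(257.99767993913304), np.float64(273.77851724856936)) (np.float64(382.0313470828818), np.float64(277.6362679807721))
67 (np.float64(253.2695342828344), np.float64(284.4278872146816)) (np.float64(386.86563269929894), np.float64(288.5500645486452))
87 (np.float64(245.09138583405425), np.float64(302.8478206938522)) (np.float64(395.2223714723301), np.float64(307.41608823371473))
105 (np.float64(235.77941950014065), np.float64(323.82149236357395)) (np.float64(404.7299849908268), np.float64(328.88030611824576))
```

View pics/w4b.png

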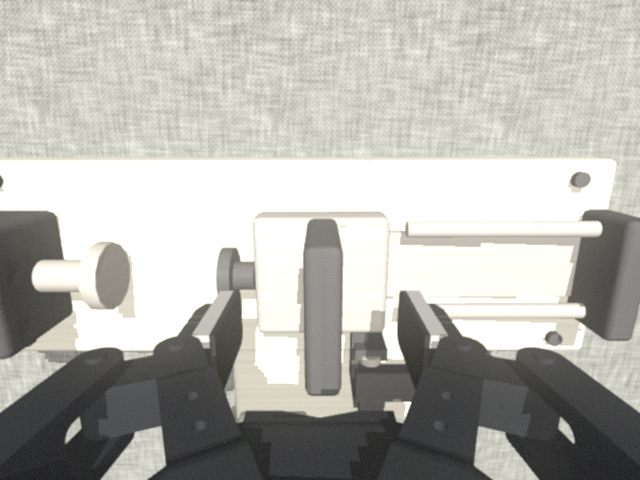

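View: the handle bar sits at column 323, centred between the pads (242 and 400), and the tips are about 82 high, below the bar's top at 105. I'll go 6 mm lower, pinch, and draw back.

```bash
echo '[0,0,6,0,0.7,0,0,0,0,0,0,0,0,0,0,0,0,0,0,0,0,0,0,0,0,0,0,0,0,0,0,0,0,0,0,0,0,0,0,0]' | python3 nudge.py 70; echo '[0,-10,0,0,0,0,-10,0,0,0,0,0,0,0,0]' | python3 nudge.py|grep -E "eef|ft|gap"
```

```text
time: 14.0
eef_pos: [557.2, -12.9, 59.7]
ee_rot: [0.001, 0.719, -0.695, -0.001]
ft_force: [-5.7, 1.3, 4.2]
finger_gap: 0.151
finger_force: 69.8
eef_pos: [556.9, -13.1, 59.2]
ft_force: [-68.7, 11.3, 55.2]
finger_gap: 0.14
```

Wrong sign: tool y is world -x here. The striker is still against its forward stop, so I'll back off at once.

```bash
echo '[0,10,0,0,0,0,10,0,0,0,0,0,0,0,0,0,0,0,0,0]' | python3 nudge.py 70
```

```text
time: 14.7
eef_pos: [557.1, -13.0, 59.5]
ee_rot: [0.001, 0.719, -0.695, -0.001]
ft_force: [-8.0, 1.0, 8.5]
finger_gap: 0.147
finger_force: 71.5
```

```bash
echo '[0,10,0,0,0,0,12,0,0,0,0,12,0,0,0,0,12,0,0,0,0,12,0,0,0,0,10,0,0,0,0,8,0,0,0,0,4,0,0,0,0,0,0,0,0]' | python3 nudge.py; echo '[0,2,0,0,0,0,0,0,0,0]' | python3 nudge.py|grep -E "eef|ft|gap"
```

```text
time: 15.6
eef_pos: [482.2, -15.4, 59.6]
ee_rot: [-0.002, 0.719, -0.695, 0.002]
ft_force: [12.3, -4.9, -10.8]
finger_gap: 0.144
finger_force: 69.5
eef_pos: [480.6, -15.5, 59.6]
ft_force: [12.7, -3.5, -10.8]
finger_gap: 0.148
```

```bash
echo '[0,2,0,0,0,0,1,0,0,0,0,0,0,0,0]' | python3 nudge.py|grep -E "eef|ft|gap"; echo '[0,1,0,0,0,0,1,0,0,0,0,0,0,0,0]' | python3 nudge.py|grep -E "eef|ft|gap"
```

```text
eef_pos: [477.8, -15.6, 59.6]
ft_force: [13.4, -4.4, -11.4]
finger_gap: 0.143
eef_pos: [475.9, -15.7, 59.6]
ft_force: [13.7, -4.7, -12.0]
finger_gap: 0.145
```

```bash
echo '[0,-2,0,0,0,0,-2,0,0,0,0,-2,0,0,0,0,-1,0,0,0,0,0,0,0,0,0,0,0,0,0]' | python3 nudge.py|grep -E "eef|ft|gap"; echo '[0,-2,0,0,0,0,-1,0,0,0,0,0,0,0,0,0,0,0,0,0]' | python3 nudge.py|grep -E "eef|ft|gap"
```

```text
eef_pos: [482.8, -15.4, 59.6]
ft_force: [12.6, -3.8, -9.9]
finger_gap: 0.147
eef_pos: [485.2, -15.4, 59.6]
ft_force: [10.7, -2.6, -8.7]
finger_gap: 0.147
```

```bash
echo '[0,-1,0,0,0,0,-1,0,0,0,0,0,0,0,0,0,0,0,0,0]' | python3 nudge.py|grep -E "eef|ft|gap"
```

```text
eef_pos: [485.2, -15.4, 59.5]
ft_force: [6.8, -2.5, -4.4]
finger_gap: 0.146
```

The position holds while the force drops, so the sear has caught. Unload, open, rise and turn towards the bumper.

```bash
echo '[0,-1,0,0,0,0,-1,0,0,0,0,0,0,0,0.3,0,0,0,0,0.6,0,0,0,0,0.6,0,0,0,0,0.6,0,0,-20,0,0.6,0,0,-40,0,0.6,0,0,-40,0,0.6,0,0,-40,0,0.6,0,0,0,0,0.6]' | python3 nudge.py|grep -E "eef|ft|gap";echo '[0,0,0,-0.15,1,0,0,0,-0.15,1,0,0,0,-0.15,1,0,0,0,-0.15,1,0,0,0,-0.15,1,0,0,0,-0.15,1,0,0,0,-0.15,1,0,0,0,-0.15,1,0,0,0,-0.15,1,0,0,0,-0.04,1,0,0,0,0,1,0,0,0,0,1]' | python3 nudge.py
python3 - <<'E'
from h import *
np.set_printoptions(precision=2,suppress=True)
grab('wrist','w5')
print(tool([420,318,200])[0])
c=load('w5')
for n,p in (("caught",[486.5,-15.5,105]),("forward",[558.5,-13,105])):print(n,proj(c,p))
# dark bar along centre column of the rig
for y in(-25,-35):
  for x in range(470,580,4):
    u,v=proj(c,[x,y,105]); print(x,int(c['pixels'][int(round(v)),int(round(u))].mean()) if 0<=v<480 else None,end=' ')
  print()
E
```

```text
eef_pos: [488.8, -15.1, 205.5]
ft_force: [0.7, -0.3, -1.2]
finger_gap: 0.603
time: 20.1
eef_pos: [485.4, -15.1, 199.1]
ee_rot: [-0.0, 0.997, -0.075, -0.0]
ft_force: [-0.5, -0.4, -0.1]
finger_gap: 1.0
finger_force: 0.0
[-114.15 -319.75   -0.8 ]
caught (np.float64(319.77407929064606), np.float64(233.67605138554057))
forward (np.float64(299.18441574333417), np.float64(126.08011568017525))
470 173 474 185 478 185 482 101 486 103 490 107 494 77 498 73 502 75 506 182 510 185 514 185 518 185 522 183 526 121 530 183 534 104 538 111 542 187 546 187 550 189 554 189 558 190 562 191 566 190 570 208 574 209 578 210 
470 179 474 185 478 187 482 102 486 104 490 107 494 87 498 73 502 83 506 190 510 189 514 189 518 189 522 189 526 140 530 207 534 207 538 207 542 208 546 210 550 209 554 209 558 209 562 209 566 210 570 209 574 210 578 209
```

The handle top now spans x 480-493 (centre 486.5), so the striker is cocked and self-held. Next I go over the bumper to measure it.

```bash
echo '[-14,-40,-5,0,1,-14,-40,-5,0,1,-14,-40,-5,0,1,-14,-40,-5,0,1,-14,-40,-5,0,1,-14,-40,-5,0,1,-15,-40,0,0,1,-15,-40,0,0,1,0,0,0,0,1,0,0,0,0,1]' | python3 nudge.py
python3 - <<'E'
from h import *
np.set_printoptions(precision=1,suppress=True)
c=grab('wrist','w6');g=cv2.cvtColor(c['pixels'],cv2.COLOR_BGR2GRAY)
m=(g<75).astype(np.uint8);m[285:]=0
m=cv2.morphologyEx(m,cv2.MORPH_OPEN,np.ones((3,3)))
k,l,st,ce=cv2.connectedComponentsWithStats(m)
for i in range(1,k):
  if st[i][4]>800:print(i,st[i],ce[i],onz(c,*ce[i],34))
i=1+np.argmax(st[1:,4]*(abs(ce[1:,0]-320)<120))
cn=max(cv2.findContours((l==i).astype(np.uint8),0,1)[0],key=cv2.contourArea)
ap=cv2.approxPolyDP(cn,4,True)[:,0]
for p in ap: print(p,onz(c,*map(float,p),34)[:2],onz(c,*map(float,p),70)[:2])
x,y,w,h=cv2.boundingRect(cn)
s=g[y:y+h,x:x+w]
print(cv2.resize(s,(w//4,h//4),interpolation=cv2.INTER_AREA).tolist().__str__().replace('],','],\n'))
print(x,y,w,h)
E
```

```text
time: 21.15
eef_pos: [419.4, 318.9, 228.9]
ee_rot: [0.0, 0.997, -0.073, -0.0]
ft_force: [-0.8, -1.2, -0.3]
finger_gap: 1.005
finger_force: 0.0
1 [ 277  108   85   93 5714] [318.1 158. ] [465.6 313.   34. ]
2 [  75  128   45   85 2367] [ 96.8 168.8] [485.5 513.6  34. ]
[290 109] [510.8 331.2] [508.2 329. ]
[290 175] [454.3 340.7] [457.3 337.6]
[277 182] [449.7 353.5] [453.3 349.2]
[279 199] [434.  354.4] [439.1 350. ]
[359 198] [424.  280.8] [430.1 283.6]
[360 179] [441.3 277.8] [445.7 280.9]
[348 175] [446.5 288.2] [450.4 290.3]
[347 168] [452.9 288.3] [456.1 290.4]
[336 168] [454.4 298.2] [457.4 299.3]
[340 161] [460.  293.8] [462.5 295.3]
[347 164] [456.5 287.8] [459.3 290. ]
[346 121] [493.7 283.9] [492.8 286.5]
[335 119] [496.7 293.3] [495.6 294.9]
[346 109] [503.6 282.6] [501.8 285.3]
[[156, 146, 126, 75, 69, 68, 66, 66, 65, 63, 63, 63, 62, 63, 63, 63, 63, 112, 155, 153, 153],
 [111, 106, 90, 59, 71, 62, 61, 61, 59, 60, 58, 59, 60, 63, 64, 94, 79, 100, 160, 157, 163],
 [109, 110, 97, 71, 152, 95, 56, 53, 56, 58, 59, 60, 58, 62, 80, 188, 148, 98, 161, 160, 166],
 [107, 107, 100, 
[... 1124 characters left out ...]
8, 106, 54, 52, 50, 51, 52, 53, 53, 56, 57, 103, 90, 93, 158, 147, 151],
 [106, 99, 98, 63, 56, 55, 55, 54, 53, 52, 52, 53, 54, 54, 55, 56, 56, 71, 109, 115, 142],
 [86, 55, 51, 49, 50, 50, 49, 49, 48, 49, 48, 49, 49, 50, 51, 51, 52, 53, 53, 55, 82],
 [59, 58, 57, 57, 56, 56, 57, 56, 56, 56, 56, 57, 57, 58, 58, 59, 60, 61, 62, 62, 65],
 [59, 59, 59, 58, 58, 58, 57, 57, 57, 57, 57, 58, 58, 57, 59, 59, 60, 60, 61, 62, 64],
 [61, 59, 58, 58, 58, 57, 57, 56, 57, 57, 57, 57, 58, 57, 58, 58, 59, 60, 61, 61, 64],
 [64, 59, 59, 58, 57, 56, 56, 57, 55, 56, 56, 57, 57, 58, 58, 59, 58, 59, 60, 61, 65],
 [90, 58, 57, 57, 57, 57, 57, 57, 58, 58, 60, 61, 62, 64, 64, 65, 68, 70, 72, 74, 102]]
277 108 85 93
```

Run:
```python
from h import *
np.set_printoptions(precision=1,suppress=True)
def bolts(tag,x0,y0,x1,y1):
    c=load(tag);g=cv2.cvtColor(c['pixels'],cv2.COLOR_BGR2GRAY)
    m=np.zeros_like(g);m[y0:y1,x0:x1]=g[y0:y1,x0:x1]>95
    k,l,st,ce=cv2.connectedComponentsWithStats(m)
    r=[]
    for i in range(1,k):
        if 8<st[i][4]<90:
            w=np.where(l==i,g.astype(float)-60,0);yy,xx=np.mgrid[:480,:640];r.append((float((w*xx).sum()/w.sum()),float((w*yy).sum()/w.sum())))
    return c,r
b,rb=bolts('wb',267,72,325,133);w,rw=bolts('w6',292,110,345,172)
print(rb,rw)
P=[]
for p in rb:
  q=min(rw,key=lambda q:np.hypot(*(onz(w,*q,34)-onz(b,*p,34))[:2]));t=tri((b,*p),(w,*q));P.append(t[0]);print(*t)
print(np.mean(P,0))
for p in [(294,74),(297,129)]:print(onz(b,*p,70))
print(onz(w,317,142,70), proj(w,[478,310.8,70]),proj(w,[474,311.4,70]),tool([474,311.4,70])[0])
```

```text
[(270.6900175131349, 72.25218914185639), (323.2092978395062, 81.48649691358025), (314.2053252323088, 77.53323802716226), (271.5934272300469, 83.07636932707355), (268.08194774346794, 121.26929928741093), (320.0252270433905, 124.42986881937436), (278.6147619047619, 129.96380952380952)] [(295.205246468723, 118.67137503603344), (340.4302461899179, 118.1348182883939), (340.6952575027788, 166.40459429418303), (296.86193364252586, 167.8169818052087)]
[499.2 323.  101.8] [1.6045827932875647, 1.604582793287416]
[499.9 281.  -46.4] [2.7998672341261437, 2.7998672341261357]
[496.8 288.6  32.4] [0.19914633703373014, 0.19914633703374998]
[502.2 328.3  31.6] [0.16670979880705764, 0.16670979880705686]
[465.2 329.5 121.1] [1.9208388169860038, 1.9208388169860977]
[455.  293.9  32.5] [0.17849362056558427, 0.17849362056556262]
[459.9 333.3  36.5] [0.06391707267978866, 0.06391707267974264]
[482.6 311.1  44.2]
[498.7 305.3  70. ]
[455.4 314.6  70. ]
[480.2 311.7  70. ] (np.float64(318.4870939968703), np.float64(144.5532611060574)) (np.float64(318.4786621587479), np.float64(149.69425883354012)) [ 54.6  -1.5 159.2]
```

The bumper bolts triangulate to z 33.3 (34 expected). Bumper yaw is about -0.126 and the fin point is at (473.5, 311.6). Now to descend.

```bash
echo '[30,-1,0,-0.02,0.7,24,-1,30,0,0.7,0,0,40,0,0.7,0,0,40,0,0.7,0,0,40,0,0.7,0,0,9,0,0.7,0,0,0,0,0.7,0,0,0,0,0.7]' | python3 nudge.py|grep -E "eef|ft";echo '[0,0,15,0,0.7,0,0,10,0,0.7,0,0,0,0,0.7,0,0,0,0,0.7]' | python3 nudge.py|grep -E "eef|ft|rot";echo '[0,0,8,0,0.7,0,0,0,0,0.7,0,0,0,0,0.7]' | python3 nudge.py|grep -E "eef|ft"; python3 -c "
from h import *
print(tool([473.5,311.6,30])[0])"
```

```text
eef_pos: [475.2, 313.1, 72.8]
ft_force: [0.1, 0.2, 1.0]
eef_pos: [474.1, 312.9, 46.4]
ee_rot: [-0.0, 0.998, -0.064, 0.001]
ft_force: [-0.5, 0.0, 0.5]
eef_pos: [473.6, 312.5, 37.3]
ft_force: [0.4, -0.5, 0.2]
[0.02381942 0.90799957 7.32208628]
```

```bash
echo '[0,1,9,0,0.7,0,0,0,0,0.7,0,0,0,0,0,0,0,0,0,0,0,0,0,0,0,0,0,0,0,0,0,0,0,0,0,0,0,0,0,0]' | python3 nudge.py 60; echo '[0,0,-10,0,0,0,0,-20,0,0,0,0,-30,0,0,0,0,-40,0,0,0,0,0,0,0,0,0,0,0,0]' | python3 nudge.py
python3 - <<'E'
from h import *
np.set_printoptions(precision=1,suppress=True)
for t in('wrist','side'): grab(t,'h_'+t)
c=load('h_wrist');g=cv2.cvtColor(c['pixels'],cv2.COLOR_BGR2GRAY)
s=bot.get_state();z=s['eef_pos'][2]
m=np.zeros_like(g);m[200:420,200:440]=g[200:420,200:440]>95
k,l,st,ce=cv2.connectedComponentsWithStats(m)
for i in range(1,k):
  if 8<st[i][4]<400:print(st[i],ce[i])
E
```

```text
time: 23.5
eef_pos: [473.8, 312.0, 28.8]
ee_rot: [-0.0, 0.998, -0.064, 0.0]
ft_force: [-0.2, 0.5, 2.1]
finger_gap: 0.193
finger_force: 62.2
time: 24.1
eef_pos: [473.3, 311.8, 129.1]
ee_rot: [-0.001, 0.998, -0.064, 0.0]
ft_force: [0.4, -1.2, -3.2]
finger_gap: 0.194
finger_force: 61.6
[265 227  16  15 184] [272.4 233.8]
[359 226  16  16 204] [366.3 233.9]
```

Run:
```python
from h import *
np.set_printoptions(precision=1,suppress=True)
x=load('wr2');w=load('w4')
print(onz(x,344.5,103.5,50),onz(w,113,275,50),tri((x,344.5,103.5),(w,113,275)))
# rig corners front in w4-> rear end corners; pad corners
for p in [(613,159),(582,349)]:print(onz(w,*p,30))
for r in range(97,112): print(r,x['pixels'][r,338:352,1].mean().round(),x['pixels'][r,329:333,1].mean().round(),end=' | ')
h=load('h_wrist');print(onz(h,272.4,233.8,134),onz(h,366.3,233.9,134))
# striker nose tip centre / nose in w4 forward: face at rig 61
print(tool([560,-13,210])[0])
```

```text
[662.5  -9.   50. ] [660.2  -8.9  50. ] (array([662.1,  -8.5,  47.5]), [0.8220718976687204, 0.8220718976687185])
[412.5 -71.9  30. ]
[406.   35.2  30. ]
97 179.0 136.0 | 98 181.0 123.0 | 99 182.0 121.0 | 100 182.0 121.0 | 101 183.0 122.0 | 102 184.0 124.0 | 103 180.0 125.0 | 104 155.0 124.0 | 105 118.0 113.0 | 106 132.0 143.0 | 107 179.0 195.0 | 108 194.0 196.0 | 109 194.0 181.0 | 110 189.0 173.0 | 111 186.0 162.0 | [501.6 328.4 134. ] [496.4 288.9 134. ]
[128.1 310.2 -82.7]
```

```bash
echo '[0,0,-30,-0.08,0,0,0,-40,-0.08,0,0,0,0,0,0,0,0,0,0,0]' | python3 nudge.py; python3 -c "
from h import *
print(tool([590,-12,200])[0], bot.get_state()['ee_rot'])"
```

```text
time: 24.6
eef_pos: [473.1, 311.6, 197.7]
ee_rot: [0.0, 1.0, 0.016, -0.001]
ft_force: [0.1, 0.2, -3.5]
finger_gap: 0.188
finger_force: 61.7
[106.57014144 327.16027252  -2.36316942] [ 3.91856970e-05  9.99875049e-01  1.57994322e-02 -5.13142481e-04]
```

```bash
echo '[11,33,0,0,0,11,33,0,0,0,11,33,0,0,0,11,33,0,0,0,11,33,0,0,0,11,33,0,0,0,11,33,0,0,0,11,33,0,0,0,11,33,0,0,0,8,30,0,0,0,0,0,0,0,0,0,0,0,0,0]' | python3 nudge.py
python3 - <<'E'
from h import *
np.set_printoptions(precision=2,suppress=True)
c=grab('wrist','w7');print(tool([623.2,-11,100])[0])
# bed edges, plunger flange check
for n,p in(("face",[661.5,-9.7,50]),("bedL",[700,46.5,30]),("bedR",[700,-63.5,30])):print(n,proj(c,p))
u,v=proj(c,[700,-9,30]);r=int(round(v));row=cv2.cvtColor(c['pixels'],cv2.COLOR_BGR2GRAY)[r].astype(int)
d=np.abs(np.diff(row));print(r,[(i,int(row[i]),int(row[i+1])) for i in np.where(d>18)[0] if 150<i<500])
E
```

```text
time: 25.8
eef_pos: [589.9, -12.4, 195.8]
ee_rot: [0.0, 1.0, 0.015, -0.002]
ft_force: [-0.8, 0.9, -2.5]
finger_gap: 0.192
finger_force: 61.6
[33.57  0.4  96.27]
face (np.float64(318.6004311031916), np.float64(127.18095794700464))
bedL (np.float64(248.7348657557418), np.float64(74.45351279991496))
bedR (np.float64(388.1337588947598), np.float64(78.99603593981212))
77 [(np.int64(225), 141, 121), (np.int64(247), 107, 126), (np.int64(248), 126, 150), (np.int64(276), 143, 117), (np.int64(277), 117, 83), (np.int64(353), 80, 111), (np.int64(354), 111, 161), (np.int64(355), 161, 200), (np.int64(384), 199, 177), (np.int64(385), 177, 157)]
```

```bash
echo '[15,-0.6,0,0,0,14,0,20,0,0,0,0,40,0,0,0,0,40,0,0,0,0,22,0,0,0,0,8,0,0,0,0,2,0,0,0,0,0,0,0,0,0,0,0,0]' | python3 nudge.py
python3 - <<'E'
from h import *
np.set_printoptions(precision=2,suppress=True)
c=grab('wrist','w8');s=grab('side','s8');t=bot.get_state()['eef_pos'];print(t,tool([623.2,-10,59])[0])
tail=t+[35.8,1.2,0];print("tail top pred",proj(c,[tail[0],tail[1],t[2]+5.2]),"face top pred",proj(c,[661.5,-9,67]),proj(c,[661.5,-9,50]))
g=cv2.cvtColor(c['pixels'],cv2.COLOR_BGR2GRAY)
for u in(300,310,318,326,336):print(u,[int(k) for k in g[150:280:3,u]])
E
```

```text
time: 26.75
eef_pos: [621.1, -9.9, 68.2]
ee_rot: [-0.0, 1.0, 0.016, 0.002]
ft_force: [0.1, -1.1, -1.9]
finger_gap: 0.189
finger_force: 61.5
[620.78 -10.04  67.85] [2.4  0.04 8.85]
tail top pred (np.float64(319.8544000965164), np.float64(211.42913729067965)) face top pred (np.float64(320.5673387476515), np.float64(197.5887460691747)) (np.float64(320.43221525082737), np.float64(192.17693472383218))
300 [158, 159, 157, 159, 158, 157, 158, 158, 137, 105, 121, 153, 155, 157, 157, 159, 146, 52, 54, 53, 52, 55, 57, 55, 53, 46, 48, 41, 41, 35, 35, 38, 40, 34, 32, 36, 40, 40, 40, 41, 39, 41, 39, 41]
310 [159, 158, 158, 159, 159, 157, 157, 158, 159, 135, 116, 171, 173, 175, 176, 179, 163, 57, 53, 53, 53, 56, 56, 54, 55, 55, 50, 41, 41, 37, 38, 37, 32, 36, 32, 41, 41, 41, 38, 40, 45, 41, 35, 33]
318 [185, 186, 185, 185, 185, 185, 185, 186, 185, 177, 120, 185, 185, 184, 185, 185, 176, 55, 55, 52, 51, 56, 56, 58, 53, 56, 55, 42, 37, 39, 39, 35, 36, 36, 36, 37, 41, 43, 47, 45, 37, 42, 32, 35]
326 [199, 200, 199, 200, 200, 199, 198, 199, 200, 193, 122, 190, 190, 192, 192, 192, 175, 55, 55, 55, 55, 58, 56, 60, 59, 59, 59, 47, 43, 39, 40, 38, 41, 36, 36, 41, 41, 47, 44, 46, 44, 44, 40, 35]
336 [193, 193, 201, 204, 203, 200, 200, 200, 166, 107, 139, 199, 195, 194, 192, 190, 164, 60, 61, 59, 58, 62, 62, 64, 60, 60, 62, 56, 46, 47, 44, 43, 39, 41, 43, 45, 45, 49, 48, 49, 46, 46, 46, 37]
```

The flange edge is at row 198 and the tail edge at about row 212, both as predicted, so the gap is about 5 mm. I'll advance 2 mm and set it down.

```bash
echo '[2.2,0,5,0,0,0,0,2,0,0,0,0,0,0,0,0,0,0,0,0]' | python3 nudge.py|grep -E "eef|ft"; echo '[0,0,1.5,0,0,0,0,0,0,0,0,0,0,0,0]' | python3 nudge.py|grep -E "eef|ft"; echo '[0,0,1,0,0,0,0,0,0,0,0,0,0,0,0]' | python3 nudge.py|grep -E "eef|ft"
```

```text
eef_pos: [622.0, -10.2, 59.2]
ft_force: [0.1, 1.3, -2.3]
eef_pos: [622.3, -10.2, 58.8]
ft_force: [-3.3, 1.1, 4.4]
eef_pos: [622.3, -10.2, 58.8]
ft_force: [-5.1, 0.9, 10.2]
```

```bash
echo '[0,0,-1.5,0,0,0,0,0,0,0]' | python3 nudge.py|grep -E "eef|ft"; echo '[0,0,0,0,0.4,0,0,0,0,0.4,0,0,0,0,0.6,0,0,0,0,0.6,0,0,-10,0,0.6,0,0,-20,0,0.6,0,0,-30,0,0.6,0,0,-40,0,0.6,-10,0,-40,0,0.6,-40,0,0,0,0.6,0,0,0,0,0.6,0,0,0,0,0.6]' | python3 nudge.py|grep -E "eef|ft|gap|time"
python3 - <<'E'
from h import *
np.set_printoptions(precision=1,suppress=True)
c=grab('wrist','w9');t=grab('top','t9');g=cv2.cvtColor(c['pixels'],cv2.COLOR_BGR2GRAY)
for n,p in(("tail",[658,-10,64]),("face",[661.5,-9,67]),("bar",[576,-12,64]),("org",[617,-11,64])):print(n,proj(c,p))
m=np.zeros_like(g);m[100:300,270:370]=(g[100:300,270:370]>100)
k,l,st,ce=cv2.connectedComponentsWithStats(m)
for i in range(1,k):
  if 8<st[i][4]<200:print(st[i],ce[i],onz(c,*ce[i],64))
for u in(300,315,330):print(u,[int(v) for v in g[60:280:3,u]])
E
```

```text
eef_pos: [622.3, -10.1, 58.8]
ft_force: [-2.9, 1.0, 5.0]
time: 29.25
eef_pos: [571.7, -11.8, 199.5]
ft_force: [0.9, -0.0, 0.7]
finger_gap: 0.605
tail (np.float64(320.669148353759), np.float64(107.33277950316588))
face (np.float64(319.46347122638264), np.float64(101.88456108197138))
bar (np.float64(319.7329568131122), np.float64(217.30754145588128))
org (np.float64(320.18431313516766), np.float64(164.28654957679564))
[289 117   8   9  54] [292.3 121.3] [647.6  10.6  64. ]
[342 117  10  10  78] [346.3 121.2] [648.9 -29.2  64. ]
[289 175   9   8  55] [293.3 178.6] [605.5   9.2  64. ]
[341 174   9   9  67] [345.2 178.2] [607.1 -30.5  64. ]
300 [146, 158, 156, 158, 158, 158, 158, 156, 156, 156, 157, 137, 120, 122, 125, 145, 128, 68, 68, 61, 62, 62, 60, 60, 61, 59, 57, 56, 54, 57, 53, 55, 54, 51, 51, 51, 53, 51, 53, 53, 58, 61, 62, 56, 56, 62, 64, 66, 63, 65, 62, 66, 65, 185, 192, 191, 192, 191, 192, 192, 191, 190, 190, 189, 157, 137, 138, 139, 137, 137, 138, 132, 103, 110]
315 [171, 172, 171, 171, 171, 170, 171, 171, 171, 171, 170, 176, 182, 183, 175, 99, 89, 70, 70, 64, 69, 66, 66, 66, 63, 63, 62, 63, 61, 60, 59, 58, 59, 58, 58, 56, 57, 59, 57, 58, 60, 60, 54, 57, 55, 60, 63, 64, 63, 65, 66, 64, 62, 186, 189, 190, 191, 191, 190, 190, 189, 190, 190, 189, 184, 133, 75, 72, 71, 96, 102, 95, 91, 90]
330 [202, 213, 215, 214, 215, 214, 214, 214, 214, 215, 216, 192, 191, 189, 186, 119, 117, 72, 72, 68, 67, 66, 69, 67, 65, 67, 66, 64, 64, 63, 60, 59, 60, 60, 62, 61, 60, 59, 60, 59, 60, 59, 61, 57, 55, 62, 64, 64, 67, 67, 68, 68, 64, 183, 190, 190, 190, 190, 190, 190, 190, 188, 190, 190, 189, 190, 107, 74, 81, 106, 107, 130, 103, 113]
```

Bumper placed: bolts centre at (627.3, -10.0), yaw 0.033, tail about 2 mm short of the plunger. Now shut the gripper, turn it so the knuckles stay clear of the handle's path, and go to the thumb pad.

```bash
echo '[0,0,0,0.15,0,0,0,0,0.15,0,0,0,0,0.15,0,0,0,0,0.15,0,0,0,0,0.15,0,0,0,0,0.15,0,0,0,0,0.15,0,0,0,0,0.15,0,0,0,0,0.15,0,0,0,0,0.15,0,0,0,0,0.07,0,0,0,0,0,0]' | python3 nudge.py 40
python3 - <<'E'
from h import *
np.set_printoptions(precision=2,suppress=True)
print(tool([579,68,110])[0])
E
```

```text
time: 30.55
eef_pos: [572.8, -11.7, 197.8]
ee_rot: [0.0, 0.718, -0.696, -0.0]
ft_force: [0.2, 0.3, -0.3]
finger_gap: -0.001
finger_force: 0.0
[-79.51  -8.8   87.81]
```

```bash
echo '[-30,-4,0,0,0,-30,-4,0,0,0,-19.5,-0.8,0,0,0,0,0,30,0,0,0,0,30,0,0,0,0,28,0,0,0,0,0,0,0,0,0,0,0,0]' | python3 nudge.py
python3 - <<'E'
from h import *
np.set_printoptions(precision=2,suppress=True)
print(tool([579,68,80])[0])
c=grab('wrist','w10');g=cv2.cvtColor(c['pixels'],cv2.COLOR_BGR2GRAY)
for n,p in(("pad corners",[562,84.5,74]),("",[596,85,74]),("",[596,51,74]),("",[562,51,74]),("tip93",[579,68,100]),("tip",[579,68,125])):print(n,proj(c,p))
E
```

```text
time: 31.35
eef_pos: [578.9, 67.8, 110.8]
ee_rot: [0.0, 0.719, -0.695, 0.0]
ft_force: [0.2, 0.1, 0.9]
finger_gap: -0.003
finger_force: 0.0
[-0.25 -0.11 30.83]
pad corners (np.float64(349.769144181934), np.float64(289.99332833076437))
 (np.float64(288.59635304587454), np.float64(288.86140826439953))
 (np.float64(289.4976228099188), np.float64(229.3133162777615))
 (np.float64(353.1916577209868), np.float64(231.4520689556291))
tip93 (np.float64(320.36113875213346), np.float64(277.39458205894306))
tip (np.float64(320.4991322291202), np.float64(298.24683548753273))
```

```bash
echo '[0,0,15,0,0,0,0,0,0,0]' | python3 nudge.py|grep -E "eef|ft"; for i in 1; do echo '[0,0,10,0,0,0,0,0,0,0]' | python3 nudge.py|grep -E "eef|ft";done; echo '[0,0,10,0,0,0,0,0,0,0]' | python3 nudge.py|grep -E "eef|ft"; echo '[0,0,8,0,0,0,0,0,0,0]' | python3 nudge.py|grep -E "eef|ft"
```

```text
eef_pos: [578.4, 68.1, 95.7]
ft_force: [-0.2, -0.5, 0.3]
eef_pos: [578.1, 68.0, 85.0]
ft_force: [-0.1, -0.2, -0.6]
eef_pos: [577.5, 67.9, 74.1]
ft_force: [0.2, -0.0, 0.2]
eef_pos: [577.6, 67.9, 66.2]
ft_force: [-0.1, -0.0, -0.4]
```

```bash
echo '[0,0,5,0,0,0,0,0,0,0]' | python3 nudge.py|grep -E "eef|ft"; echo '[0,0,4,0,0,0,0,0,0,0]' | python3 nudge.py|grep -E "eef|ft"
```

```text
eef_pos: [577.9, 67.9, 61.7]
ft_force: [-0.3, -0.2, -0.1]
eef_pos: [578.0, 67.9, 57.9]
ft_force: [0.4, 0.4, 0.8]
```

```bash
echo '[0,0,4,0,0,0,0,0,0,0]' | python3 nudge.py|grep -E "eef|ft"; echo '[0,0,3,0,0,0,0,0,0,0]' | python3 nudge.py|grep -E "eef|ft"; echo '[0,0,3,0,0,0,0,0,0,0]' | python3 nudge.py|grep -E "eef|ft"
```

```text
eef_pos: [578.0, 67.9, 53.8]
ft_force: [-0.3, 0.5, -0.1]
eef_pos: [578.0, 68.0, 50.9]
ft_force: [0.2, 0.4, 0.0]
eef_pos: [578.7, 68.0, 49.0]
ft_force: [0.6, 1.1, 2.1]
```

```bash
echo '[0,0,3,0,0,0,0,2,0,0,0,0,0,0,0]' | python3 nudge.py|grep -E "eef|ft"; echo '[0,0,3,0,0,0,0,0,0,0]' | python3 nudge.py|grep -E "eef|ft"
```

```text
eef_pos: [579.8, 68.0, 45.6]
ft_force: [-1.6, 0.1, 10.0]
eef_pos: [580.4, 68.3, 41.9]
ft_force: [3.0, -0.6, 2.7]
```

```bash
echo '[0,0,2,0,0,0,0,0,0,0]' | python3 nudge.py|grep -E "eef|ft"
```

```text
eef_pos: [580.2, 68.3, 39.1]
ft_force: [3.5, -0.2, 3.6]
```

The force fell from 10 to 3 N, so the sear tripped. Rise and check the result.

```bash
echo '[0,0,-10,0,0,0,0,-30,0,0,0,0,-40,0,0,0,0,-40,0,0,0,0,-40,0,0,0,0,-40,0,0,0,0,0,0,0,0,0,0,0,0]' | python3 nudge.py
python3 - <<'E'
from h import *
np.set_printoptions(precision=1,suppress=True)
c=grab('wrist','w11');g=cv2.cvtColor(c['pixels'],cv2.COLOR_BGR2GRAY);grab('top','t11');grab('side','s11')
for n,p in(("bolts",[627,-10,64]),("handle fwd",[558,-13,105]),("handle caught",[486,-15,105]),("face0",[661,-9,50])):print(n,proj(c,p))
u,v=proj(c,[627,-10,64])
m=(g>100).astype(np.uint8)
k,l,st,ce=cv2.connectedComponentsWithStats(m)
for i in range(1,k):
  if 20<st[i][4]<200:print(st[i],ce[i],onz(c,*ce[i],64))
for y in(-25,-33):
  print(y,[(x,int(g[int(round(q[1])),int(round(q[0]))])) for x in range(480,580,5) for q in [proj(c,[x,y,105])] if 0<=q[1]<480 and 0<=q[0]<640])
print([(x,int(g[int(round(q[1])),int(round(q[0]))])) for x in range(640,720,3) for q in [proj(c,[x,-9,64])] if 0<=q[1]<480 and 0<=q[0]<640])
E
```

```text
time: 34.7
eef_pos: [577.5, 68.2, 238.3]
ee_rot: [0.0, 0.719, -0.695, -0.001]
ft_force: [-0.2, -0.4, -0.4]
finger_gap: -0.001
finger_force: 0.0
bolts (np.float64(263.3357260377933), np.float64(117.69374671811129))
handle fwd (np.float64(350.2716441951247), np.float64(114.2127284463011))
handle caught (np.float64(448.92968245586945), np.float64(114.76540024805779))
face0 (np.float64(226.24296707123654), np.float64(118.24803921717866))
[214  88   9   9  66] [218.2  92.2] [663.8 -28.7  64. ]
[265  88   9   9  67] [269.3  92.2] [622.  -30.1  64. ]
[218 139   8   8  44] [221.5 142.5] [662.4  11.2  64. ]
[268 139   8   8  51] [271.5 142.4] [620.2   9.7  64. ]
[314 398  13  19 169] [321.2 408.6] [569.3 271.5  64. ]
-25 [(480, 137), (485, 138), (490, 139), (495, 138), (500, 140), (505, 160), (510, 161), (515, 164), (520, 158), (525, 194), (530, 194), (535, 138), (540, 116), (545, 115), (550, 76), (555, 198), (560, 199), (565, 199), (570, 199), (575, 144)]
-33 [(480, 198), (485, 197), (490, 200), (495, 200), (500, 200), (505, 199), (510, 210), (515, 210), (520, 204), (525, 194), (530, 194), (535, 157), (540, 117), (545, 117), (550, 80), (555, 198), (560, 198), (565, 198), (570, 200), (575, 192)]
[(640, 65), (643, 65), (646, 61), (649, 62), (652, 62), (655, 65), (658, 64), (661, 63), (664, 65), (667, 63), (670, 65), (673, 90), (676, 193), (679, 189), (682, 195), (685, 197), (688, 199), (691, 199), (694, 93), (697, 66), (700, 82), (703, 100), (706, 103), (709, 105), (712, 106), (715, 104), (718, 105)]
```

Bumper bolts moved 15 mm forward, straight and flat on the bed. The handle is at x 542, released and resting behind the bumper. Handing in.

```bash
python3 -c "
from workcell import bot, optics
print(bot.finish_job())"
```

```text
the job is handed in; nothing more can be done
None
```

The job is done and handed in at about 35 s: the oil bottle stands upright in the tray, the striker was cocked and then tripped, and it drove the plunger back about 13 mm through the bumper, which lies flat on the bed (I did once briefly push the uncocked striker against its forward stop, at about 70 N on the wrist, before drawing it back).

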